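# Wind the slide out and hold a push-type grease gun on its tilted nipple

### The job

Turn the crank handwheel counterclockwise until the carriage has come out from under the cover and rests against its end stop. Then take the small push-type grease gun out of its wooden stand, press its coupler squarely onto the tilted grease nipple on the carriage until it snaps on, and go on pressing until the gun's nozzle spring is pushed in well past half of its travel, but not hard. Finish like that, with the gun still gripped and held pressed against its spring, and leave the other things on the bench where they are.

Things in the scene. Friction and masses are not known exactly. Their poses are not given: they have to be found in the camera images.
- handwheel (a joint): Horizontal handwheel (94 mm across, vertical axis) on the gear housing at the left (+y) end of the slide unit. Value in rad, grows counterclockwise seen from above. It drives the carriage by rack and pinion, 12 mm of carriage for 1 rad (about 0.24 m of crank path per full turn at 40 mm radius). Turning takes only about 1 to 2 N at the crank.
- wheel_center (a point): Point on the handwheel's vertical axis, at half height of the crank grip (92.5 mm above the bench board). Its axes are those of the slide unit: x across it (away from the robot), y along it (towards the handwheel end), z up. The slide unit is bolted down, 124 x 330 mm, a grey base plate 12 mm thick. Measured along its y from this point: the grey sheet cover spans -180 to -85 mm (118 mm wide, top 106 mm above the board), end stop bolt's face at -245 mm.
- crank_center (a point): Centre of the upright black crank grip on the handwheel, 15 mm diameter, 38 mm tall (its foot 73.5, its top 111.5 mm above the board; the wheel's rim below it is up to 70 mm above the board). It circles 40 mm from the wheel's axis and spins freely on its pin, so that the fingers need not turn with it.
- carriage (a joint): Position of the carriage in m: it runs along the slide unit towards the end away from the handwheel (slide unit's -y); 0 is far under the cover, 0.075 touches the end stop. Starts between 0 and 0.02. It stays where it is left.
- nipple_tip (a point): Centre of the tip of the steel grease nipple on the bearing housing on the carriage; it moves with the carriage and starts under the cover, 95 mm above the board. Its z axis is the nipple's own axis, pointing outwards: leaning 30 degrees from vertical towards the robot's side of the slide unit (the unit's -x). Ball-shaped head of 16 mm diameter, neck 9 mm behind it, hexagon foot from 24.5 mm behind the tip.
- gun_center (a point): Centre of the grip barrel of the loose push-type gun (mass 0.25 to 0.45 kg), a round aluminium barrel of 36 mm diameter from 37 mm below to 37 mm above this point along the gun's axis; under it a steel collar of 42 mm diameter, 8 mm high, above it a cap of 39 mm diameter, 8 mm high. z is the gun's axis, pointing from the nozzle to the cap. At the start the gun stands upright, nozzle down, its collar resting on the stand, this point 101 mm above the board.
- coupler_seat (a point): Floor of the coupler's bore at the gun's nozzle end, on the gun's axis, 71 mm below gun_center (towards the nozzle) while the spring is relaxed. The mouth lies 21 mm further out (mouth about 24 mm wide inside, funnel-shaped, 30 mm outside). The coupler is home on the nipple when this point is at the nipple's tip; two sprung jaws inside first resist 14 to 7 mm before that, need about 9 to 10 N, and then snap in behind the nipple's head.
- nozzle (a joint): How far the sprung nozzle is pushed into the gun, in m: 0 relaxed, 0.016 pushed in fully. The spring takes 5 N to start and 13 N fully in. It moves coupler_seat towards gun_center by this much.
- gun_stand: Fixed wooden block 68x68x56 mm with an upright 35 mm hole through it that holds the gun's nozzle; origin at the centre of its underside. The nozzle reaches 47 mm down into it. (A bench vice stands close to the robot, at its left front: an arm whose shoulder swings far to the right may touch it.)
- round_tin: Bystander, to be left alone: round dark tin with screws, 90 mm across, 29 mm high.
- sanding_block: Bystander, to be left alone: brown sanding block 64x112x36 mm.
- offcut_1: Bystander, to be left alone: wood offcut 60x90x22 mm.
- offcut_0: Bystander, to be left alone: wood offcut 45x130x30 mm.
- plane_b: Bystander, to be left alone: wooden hand plane lying on its side, 226 mm long.

How it is judged (in metres and radians):
On the way, in this order (a step that is already met when the one before it is completed fails the run):
1. the carriage is wound against its end stop (value of joint carriage above 0.0735 m), for 0.2 s.
2. the gun is lifted out of its stand (height (world z) of gun_center above 0.13 m and contact force between gun and gun_stand below 0.1 N), for 0.1 s.
3. the coupler has snapped squarely onto the nipple (distance between coupler_seat and nipple_tip below 0.0035 m and angle between the z axis of gun_center and the z axis of nipple_tip, either way round below 0.14 rad), for 0.1 s.
At the end, for the whole second after the job is handed in: The carriage is within 2 mm of its end stop, the coupler is snapped home (seat within 3.5 mm of the nipple's tip, gun within 8 degrees of the nipple's axis), the nozzle spring is pushed in more than 9 of its 16 mm, and the gun is still held in the fingers (all of step 3 and value of joint carriage above 0.073 m and value of joint nozzle above 0.009 m and contact force between the fingers and gun above 1 N); the arm keeps its last pose, push and grip.
It fails at once if another thing on the bench is disturbed (moved more than 40 mm) (distance of any of round_tin, sanding_block, offcut_1, offcut_0, plane_b from where it was at the start of the episode above 0.04 m).
It fails at once if the gun is forced onto the nipple or housing with more than 40 N (contact force between gun and carriage above 40 N).
It also fails if it takes over 64 s, if anything falls off the work surface, if the arm or the gripper's body presses on something with over 40 N, if the wrist force passes 120 N, or if a joint passes its speed limit or range.

### The arm

A 6-joint arm with a two-finger parallel gripper is mounted at the origin on a cart in front of the work surface, level with it; the furniture and walls round the work are solid. World frame = base frame: x ahead of the robot, y to its left, z up, the work surface at z = 0. Lengths are in m, angles in degrees, forces in N, time in s.
With the tool pointing down it reaches from about 0.325 to 0.85 m from the base axis. Payload 15.5 kg.
Tool frame: the origin (TCP) lies at the very end of the fingers, on their centre line; the grasp point (between the pads) lies arm.grip_depth behind it (arm.grip_depth is the distance from the TCP to the grasp point, in m); z points along the fingers, y is the direction in which the jaws open and shut (so a half turn about z gives the same grasp; the last joint's range is limited). The gripper opens to 91 mm and grips with 3 to 60 N. Pads are 32 mm wide; open, the fingers measure 118 mm over their backs; the gripper's body (76 mm by 178 mm) begins 60 mm behind the grasp point.
Start: joints at [-79.211, 28.281, 77.091, -0, 74.628, -5.472], TCP at [0.175, -0.6, 0.184] pointing down, gripper open.
Joint ranges: [-166.48, 166.48], [-47.26, 123.95], [12.59, 153.08], [-70.14, 250.14], [6.76, 159.57], [-176.63, 176.63]. Speed limits (degrees/s): [108.29, 108.29, 147.25, 172.46, 172.46, 172.46].

### API

Orientations are given as a 3x3 rotation matrix whose columns are the frame's x, y, z axes.
In Python, from rig import arm gives the robot as it stands. Calls block until the motion is done:
- arm.move_to(position, orientation): joint-space move of the TCP to a pose.
- arm.move_l(position, orientation=None, feed=0.15): straight line of the TCP; orientation=None keeps the orientation; feed is the mean speed in m/s.
- arm.move_joints(angles): joint-space move.
- arm.grip(opening): finger opening in m; the grip force is fixed at half the most; returns when the fingers have stopped.
- arm.sleep(seconds).
- arm.solve_ik(position, orientation): joint angles nearest the present ones, or None.
- arm.snapshot(name): name is "scene" or "side" or "wrist"; returns the picture (400x640x3 uint8, red, green, blue); there is no depth.
- arm.get_calibration(name): a dict with "intrinsics" (3x3 intrinsics, pixels), "cam_to_world" (4x4, takes a point from camera to world coordinates). Camera axes: x right, y down, z forward; pixel columns grow to the right and rows downward; lengths in m; the calibration is good to about 2 mm. A picture is of the moment at which its call begins: read the wrist's pose just before it. get_calibration takes no time and is no camera call; for the wrist camera it gives the pose at the moment of the call.
A pose or a line that the arm cannot do raises arm.Unreachable and nothing moves.
- arm.sign_off(): hands the job in, once; it reports no verdict.
Readings, each from a call of its own:
- arm.current_t(): time.
- arm.current_joint_positions(): joint angles.
- arm.current_dq(): joint speeds.
- arm.current_tau(): joint torques, N m.
- arm.current_ee_pos(): TCP position.
- arm.current_tool_rot(): TCP orientation.
- arm.current_force(): force on the tool from outside, world axes, zero at the start.
- arm.current_torque(): the same for the moment, N m.
- arm.current_width(): finger opening in m.
Only numpy, scipy, OpenCV 4.12 (cv2) and the standard library are available. Lean on these libraries where they do the work, as an engineer would, in place of code of your own. Each camera call takes 0.05 s, during which the arm holds its last target.

## Working session

There is one attempt and no reset: what is moved stays moved. The work goes in short steps, each a Python script; the robot and the scene stay as the last script left them, time stands still between calls to the robot, and variables do not carry over. Pictures are saved under pics/ and viewed, and the job is handed in when it is done.

```bash
ls -la; mkdir -p pics; python3 - <<'E'
from rig import arm
import cv2,numpy as np
print(arm.current_t(),arm.grip_depth,arm.current_ee_pos(),arm.current_tool_rot(),arm.current_width())
for n in ["scene","side","wrist"]:
    c=arm.get_calibration(n); print(n,np.round(c["intrinsics"],1).tolist(),np.round(c["cam_to_world"],4).tolist())
    im=arm.snapshot(n); cv2.imwrite(f"pics/{n}0.png",im[:,:,::-1])
print(arm.current_t())
E
```

```text
total 12
drwxr-xr-x  3 agent agent 4096 Dec  7 14:31 .
drwxr-xr-x 23 root  root  4096 Dec  7 14:31 ..
drwxr-xr-x  2 agent agent 4096 Dec  7 14:31 pics
0.0 0.0188 [ 0.17492676 -0.59958477  0.18302256] [[ 9.60002533e-01  2.79991214e-01 -2.36185370e-04]
 [ 2.79991289e-01 -9.60001751e-01  1.23176056e-03]
 [ 1.18143767e-04 -1.24862311e-03 -9.99999213e-01]] 0.09124003874358051
scene [[369.8, 0.0, 319.4], [0.0, 369.8, 198.3], [0.0, 0.0, 1.0]] [[-0.6847, -0.5399, 0.4895, 0.1428], [-0.7285, 0.4884, -0.4804, 0.4031], [0.0203, -0.6856, -0.7277, 0.7037], [0.0, 0.0, 0.0, 1.0]]
side [[453.8, 0.0, 315.2], [0.0, 453.8, 198.8], [0.0, 0.0, 1.0]] [[-0.7385, -0.2501, 0.6262, -0.1715], [-0.6742, 0.2936, -0.6777, 0.7552], [-0.0143, -0.9226, -0.3854, 0.5226], [0.0, 0.0, 0.0, 1.0]]
wrist [[310.3, 0.0, 320.4], [0.0, 310.3, 197.1], [0.0, 0.0, 1.0]] [[0.2796, -0.9211, -0.2709, 0.2523], [-0.9601, -0.2684, -0.0783, -0.577], [-0.0005, 0.282, -0.9594, 0.3832], [0.0, 0.0, 0.0, 1.0]]
0.15
```

View pics/scene0.png

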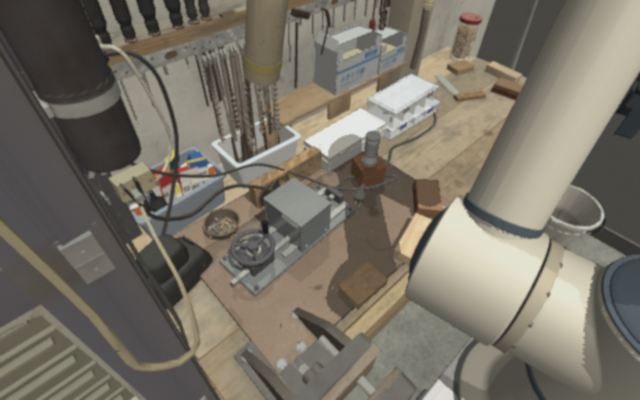

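View pics/side0.png

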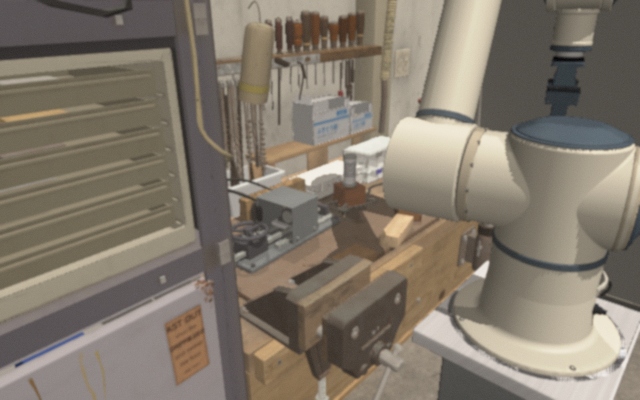

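View pics/wrist0.png

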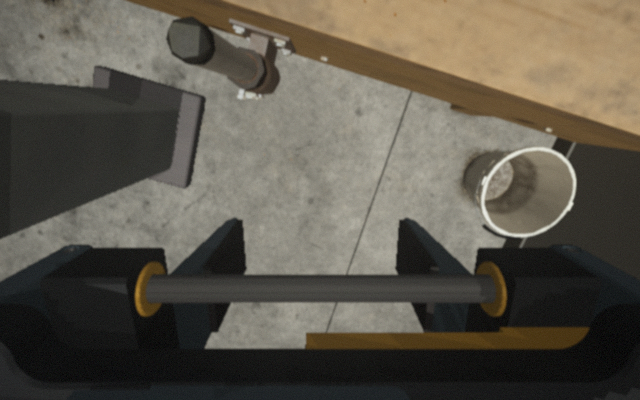

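The scene view shows the slide unit with the wheel near (252,248), the cover near (297,213), and the gun in its stand near (370,155). I'll enlarge those areas.

```bash
python3 - <<'E'
import cv2
im=cv2.imread("pics/scene0.png")
c=im[110:330,195:455]; cv2.imwrite("pics/scene0z.png",cv2.resize(c,None,fx=3,fy=2.7 if 0 else 3*0.9,interpolation=cv2.INTER_CUBIC))
c=im[165:305,205:365]; cv2.imwrite("pics/scene0zz.png",cv2.resize(c,None,fx=4,fy=4,interpolation=cv2.INTER_CUBIC))
im=cv2.imread("pics/side0.png")
c=im[140:280,220:420]; cv2.imwrite("pics/side0z.png",cv2.resize(c,None,fx=4,fy=4,interpolation=cv2.INTER_CUBIC))
E
```

```text
(no output)
```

View pics/scene0zz.png

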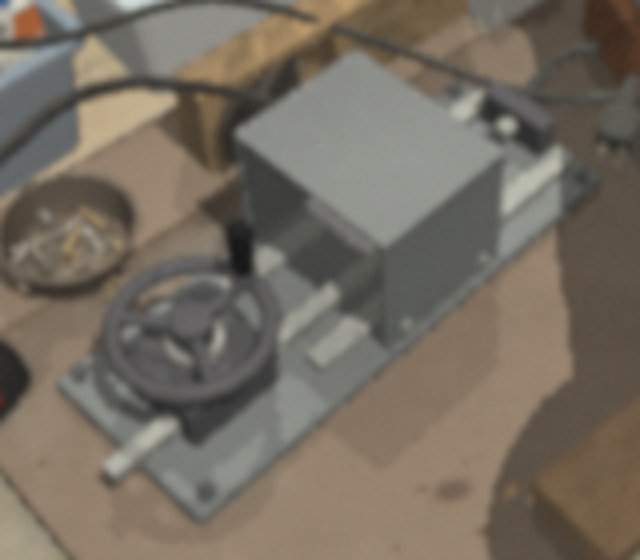

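View pics/side0z.png

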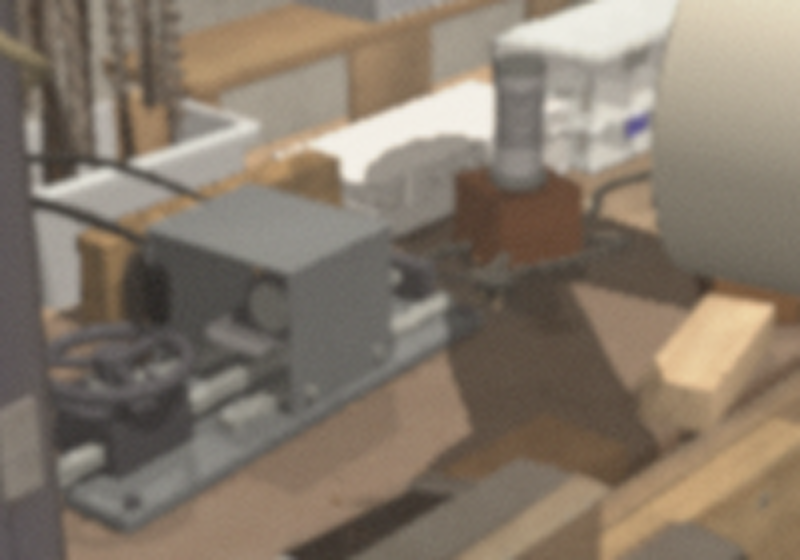

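View pics/scene0z.png

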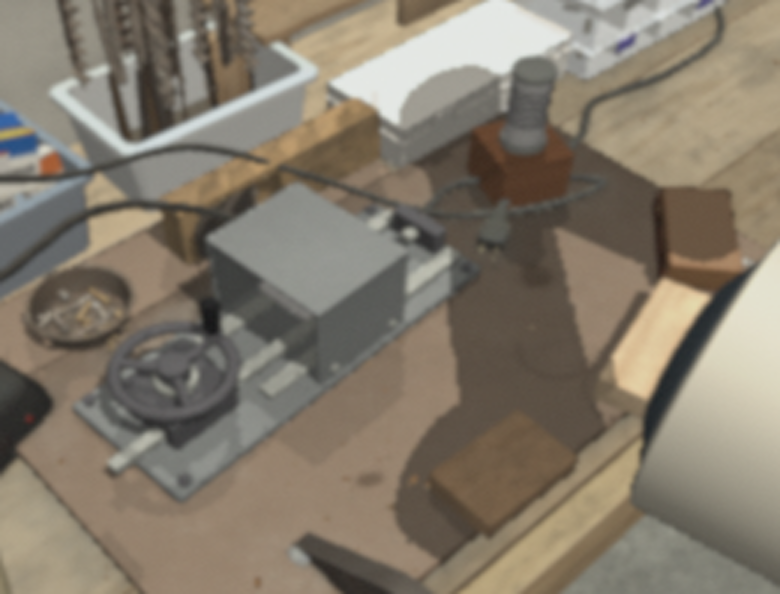

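```bash
cat > h.py <<'E'
import numpy as np,cv2
from rig import arm
def ray(name,px,cal=None):
    c=cal or arm.get_calibration(name);K=np.array(c["intrinsics"]);T=np.array(c["cam_to_world"])
    d=T[:3,:3]@np.linalg.solve(K,[px[0],px[1],1.]);return T[:3,3],d/np.linalg.norm(d)
def onz(name,px,z,cal=None):
    o,d=ray(name,px,cal);return o+d*(z-o[2])/d[2]
def proj(name,P,cal=None):
    c=cal or arm.get_calibration(name);K=np.array(c["intrinsics"]);T=np.array(c["cam_to_world"])
    q=K@(T[:3,:3].T@(np.array(P)-T[:3,3]));return q[:2]/q[2]
def tri(*rays):
    A=0;b=0
    for o,d in rays:
        M=np.eye(3)-np.outer(d,d);A=A+M;b=b+M@o
    p=np.linalg.solve(A,b);return p,[np.linalg.norm((np.eye(3)-np.outer(d,d))@(p-o)) for o,d in rays]
E
python3 - <<'E'
from h import *
np.set_printoptions(precision=4,suppress=True)
f=lambda x,y:(205+x/4,165+y/4)
for n,p,z in [("cl",f(62,380),.012),("cn",f(205,518),.012),("cr",f(598,180),.012),("wheel",f(192,325),.066),("gtop",f(238,228),.1115),("gfoot",f(241,270),.0735)]:
    print(n,p,onz("scene",p,z))
g=lambda x,y:(195+x/3,110+y/2.7)
s=lambda x,y:(220+x/4,140+y/4)
print("cap",onz("scene",g(535,67),.146),"collar",onz("scene",g(523,150),.056))
print("cap side",onz("side",s(520,58),.146),tri(ray("scene",g(535,67)),ray("side",s(520,58))))
cov=[f(237,135),f(355,52),f(503,160),f(385,250)]
for c in cov: print("cover",onz("scene",c,.106))
E
```

```text
cl (220.5, 260.0) [0.6183 0.2365 0.012 ]
cn (256.25, 294.5) [0.4973 0.229  0.012 ]
cr (354.5, 210.0) [ 0.5199 -0.0911  0.012 ]
wheel (253.0, 246.25) [0.5646 0.1806 0.066 ]
gtop (264.5, 222.0) [0.5683 0.1425 0.1115]
gfoot (265.25, 232.5) [0.5713 0.1424 0.0735]
cap [ 0.586  -0.2128  0.146 ] collar [ 0.5766 -0.2034  0.056 ]
cap side [ 0.5833 -0.2079  0.146 ] (array([ 0.5886, -0.2155,  0.1432]), [np.float64(0.0005522048699256882), np.float64(0.0005522048699256302)])
cover [0.6257 0.0999 0.106 ]
cover [0.6327 0.0084 0.106 ]
cover [0.5136 0.0039 0.106 ]
cover [0.5097 0.0931 0.106 ]
```

```bash
python3 - <<'E'
from h import *
np.set_printoptions(precision=4,suppress=True)
print("hang",tri(ray("scene",(262,80)),ray("side",(255,103))), tri(ray("scene",(262,68)),ray("side",(255,92))))
def R(yaw): # tool down, y axis at yaw
    y=np.array([np.cos(yaw),np.sin(yaw),0]);z=np.array([0,0,-1.]);return np.c_[np.cross(y,z),y,z]
for a in (4,-176,94,-86):
    for p in [(0.175,-0.6,.35),(0.48,0.13,.4),(.5646,.1426,.095),(.5646,.2206,.077),(.583,-.211,.3)]:
        q=arm.solve_ik(p,R(np.radians(a))); print(a,p,None if q is None else np.round(q,1))
E
```

```text
hang (array([ 0.7464, -0.0104,  0.3005]), [np.float64(0.001984684615833761), np.float64(0.001984684615833647)]) (array([ 0.7432, -0.0106,  0.3289]), [np.float64(0.0015239516477350645), np.float64(0.0015239516477352014)])
4 (0.175, -0.6, 0.35) [-79.2  22.4  61.4  -0.   96.2 -83.2]
4 (0.48, 0.13, 0.4) [ 8.3  9.3 72.6 -0.  98.1  4.3]
4 (0.5646, 0.1426, 0.095) [ 8.3 30.6 89.1 -0.  60.4  4.3]
4 (0.5646, 0.2206, 0.077) [15.7 33.5 86.5 -0.  60.  11.7]
4 (0.583, -0.211, 0.3) [-25.4  23.1  67.6  -0.   89.3 -29.4]
-176 (0.175, -0.6, 0.35) [-79.2  22.4  61.4  -0.   96.2  96.8]
-176 (0.48, 0.13, 0.4) [   8.3    9.3   72.6   -0.    98.1 -175.7]
-176 (0.5646, 0.1426, 0.095) [   8.3   30.6   89.1   -0.    60.4 -175.7]
-176 (0.5646, 0.2206, 0.077) [  15.7   33.5   86.5   -0.    60.  -168.3]
-176 (0.583, -0.211, 0.3) [-25.4  23.1  67.6  -0.   89.3 150.6]
94 (0.175, -0.6, 0.35) [ -79.2   22.4   61.4   -0.    96.2 -173.2]
94 (0.48, 0.13, 0.4) [  8.3   9.3  72.6  -0.   98.1 -85.7]
94 (0.5646, 0.1426, 0.095) [  8.3  30.6  89.1  -0.   60.4 -85.7]
94 (0.5646, 0.2206, 0.077) [ 15.7  33.5  86.5  -0.   60.  -78.3]
94 (0.583, -0.211, 0.3) [ -25.4   23.1   67.6   -0.    89.3 -119.4]
-86 (0.175, -0.6, 0.35) [-79.2  22.4  61.4  -0.   96.2   6.8]
-86 (0.48, 0.13, 0.4) [ 8.3  9.3 72.6 -0.  98.1 94.3]
-86 (0.5646, 0.1426, 0.095) [ 8.3 30.6 89.1 -0.  60.4 94.3]
-86 (0.5646, 0.2206, 0.077) [ 15.7  33.5  86.5  -0.   60.  101.7]
-86 (0.583, -0.211, 0.3) [-25.4  23.1  67.6  -0.   89.3  60.6]
```

```bash
python3 - <<'E'
from h import *
np.set_printoptions(precision=4,suppress=True)
def bear(n,px):
    o,d=ray(n,px);return o[:2],d[:2]/np.linalg.norm(d[:2])
for sp,tp in [((120,190),(222,150)),((160,280),(232,300))]:
    o,d=bear("scene",sp);p,e=bear("side",tp);t=np.linalg.solve(np.c_[d,-e],p-o);print(o,d,p,e,t,o+d*t[0])
E
python3 - <<'E'
import cv2
im=cv2.imread("pics/scene0.png")
cv2.imwrite("pics/scene0l.png",cv2.resize(im[60:400,0:300],None,fx=1.75,fy=1.75,interpolation=cv2.INTER_CUBIC))
E
```

```text
[0.1428 0.4031] [ 0.9937 -0.1124] [-0.1715  0.7552] [ 0.8157 -0.5785] [0.2183 0.6511] [0.3596 0.3786]
[0.1428 0.4031] [ 0.9962 -0.0875] [-0.1715  0.7552] [ 0.8222 -0.5691] [0.2236 0.6531] [0.3655 0.3835]
```

View pics/scene0l.png

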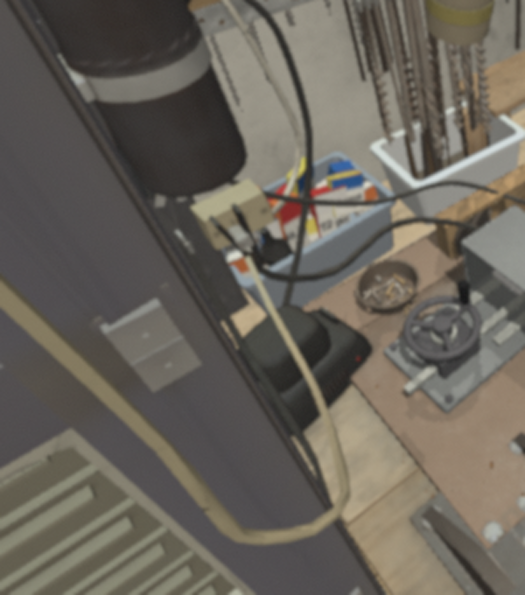

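```bash
cat >> h.py <<'E'
np.set_printoptions(precision=4,suppress=True)
def R(deg): # tool down, jaw axis y at yaw
    a=np.radians(deg);y=np.array([np.cos(a),np.sin(a),0]);z=np.array([0,0,-1.]);return np.c_[np.cross(y,z),y,z]
def snap(n,f):
    cal=arm.get_calibration(n);im=arm.snapshot(n);cv2.imwrite(f"pics/{f}.png",im[:,:,::-1]);np.savez(f"pics/{f}.npz",K=cal["intrinsics"],T=cal["cam_to_world"])
def cal(f):
    z=np.load(f"pics/{f}.npz");return {"intrinsics":z["K"],"cam_to_world":z["T"]}
E
python3 - <<'E'
from h import *
q=np.array(arm.current_joint_positions())
q2=np.array(arm.solve_ik((0.175,-0.6,.38),arm.current_tool_rot()));q2[5]=-60
arm.move_joints(q2);print(arm.current_t())
p=np.array([.54,.14,.36])
arm.move_to(p,R(-164));print(arm.current_t(),arm.current_joint_positions())
snap("wrist","w1");snap("scene","s1");print(arm.current_force())
E
```

```text
1.0917
4.6083 [  8.3697  15.7872  69.7961  -0.0046  94.4161 172.3824]
[-0.0981 -0.2928  0.6047]
```

View pics/w1.png

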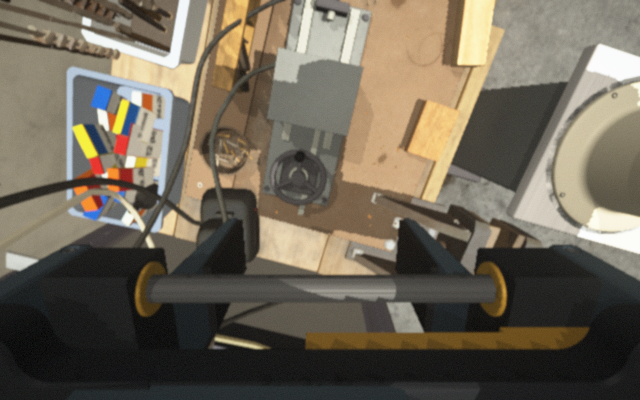

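View pics/s1.png

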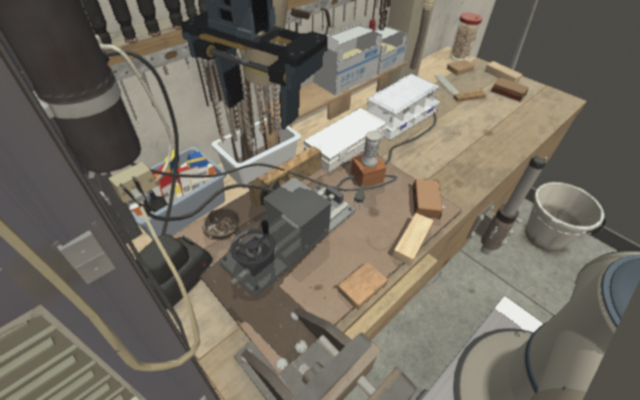

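The wrist view shows the wheel near (298,180), the black crank grip near (301,157), the cover around (315,90), and the end stop bolt near (330,12). I'll zoom in to measure them.

```bash
python3 - <<'E'
import cv2
im=cv2.imread("pics/w1.png")
c=im[0:230,240:390]; cv2.imwrite("pics/w1z.png",cv2.resize(c[100:230],None,fx=4.5,fy=4.5,interpolation=cv2.INTER_CUBIC))
cv2.imwrite("pics/w1y.png",cv2.resize(c[:130],None,fx=4.5,fy=4.5,interpolation=cv2.INTER_CUBIC))
E
```

```text
(no output)
```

View pics/w1z.png

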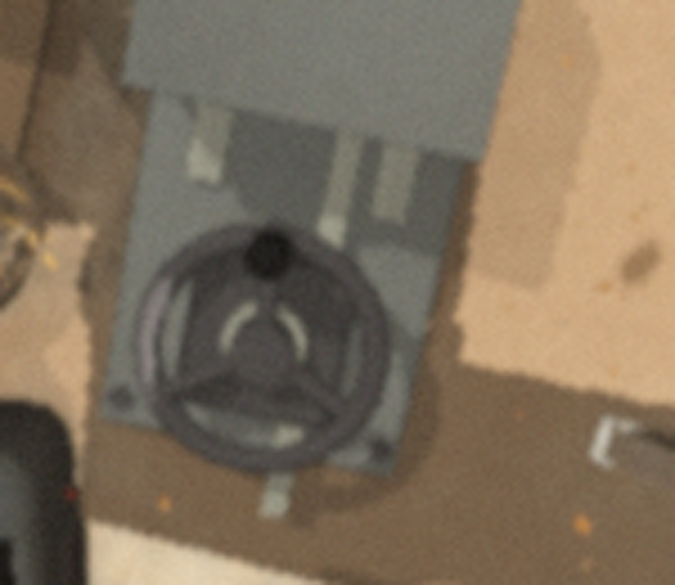

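View pics/w1y.png

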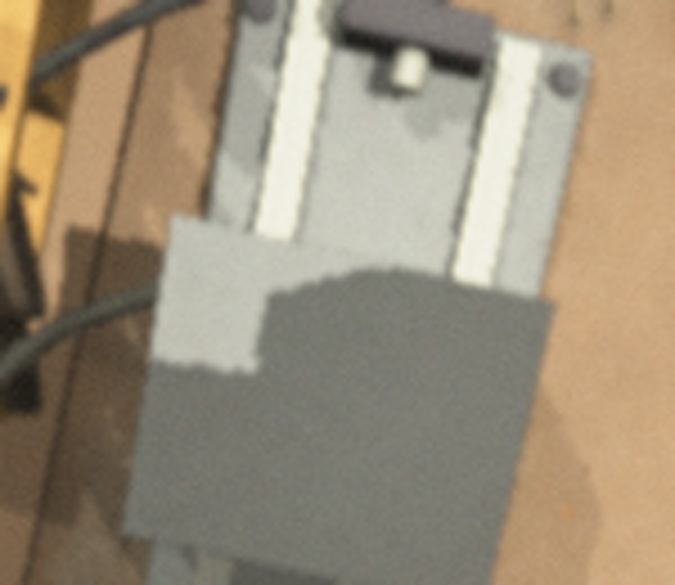

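```bash
python3 - <<'E'
from h import *
c=cal("w1")
f=lambda x,y:(240+x/4.5,100+y/4.5); g=lambda x,y:(240+x/4.5,y/4.5)
w=onz("wrist",f(263.5,346),.066,c);k=onz("wrist",f(268,252),.1115,c);print("wheel",w,"crank",k,np.linalg.norm(k[:2]-w[:2]))
L=onz("wrist",f(137,346),.066,c);Rr=onz("wrist",f(390,346),.066,c);print("dia",np.linalg.norm(L-Rr))
for p in [f(122,88),f(475,160),g(173,215),g(552,303)]: print("cover",onz("wrist",p,.106,c))
for p in [f(103,417),f(390,472),g(592,52)]: print("plate",onz("wrist",p,.012,c))
print("stop bolt",onz("wrist",g(406,85),.05,c))
# scene tri of crank
print(tri(ray("wrist",f(268,252),c),ray("scene",(264.5,222))))
E
```

```text
wheel [0.5664 0.1795 0.066 ] crank [0.5726 0.1384 0.1115] 0.041492046862017
dia 0.09153276451910572
cover [0.6304 0.1018 0.106 ]
cover [0.5166 0.0926 0.106 ]
cover [0.6371 0.0069 0.106 ]
cover [ 0.5213 -0.001   0.106 ]
plate [0.6221 0.2387 0.012 ]
plate [0.5031 0.2291 0.012 ]
plate [ 0.5246 -0.0953  0.012 ]
stop bolt [ 0.5825 -0.0586  0.05  ]
(array([0.5728, 0.1396, 0.1051]), [np.float64(0.00011525099671286202), np.float64(0.00011525099671290218)])
```

```bash
python3 - <<'E'
from h import *
c=cal("w1")
for z in (0.05,.1,.15): print(z,onz("wrist",(205,192),z,c),onz("wrist",(255,195),z,c))
# scene: black thing right edge (208,255), top (175,238)
for z in (0.0,.05,.1,.15): print(z,onz("scene",(209,252),z),onz("scene",(185,238),z))
W=np.array([.5655,.1805])
for a in (-150,):
  for t in range(-85,300,30):
    p=np.r_[W+.04*np.array([np.cos(np.radians(t)),np.sin(np.radians(t))]),.078]
    q=arm.solve_ik(p,R(a));print(t,None if q is None else np.round(q,1))
E
```

```text
0.05 [0.7131 0.2525 0.05  ] [0.63   0.2343 0.05  ]
0.1 [0.6984 0.234  0.1   ] [0.6234 0.2175 0.1   ]
0.15 [0.6836 0.2155 0.15  ] [0.6168 0.2008 0.15  ]
0.0 [0.6626 0.241  0.    ] [ 0.7349  0.2611 -0.    ]
0.05 [0.6257 0.2525 0.05  ] [0.6929 0.2712 0.05  ]
0.1 [0.5888 0.264  0.1   ] [0.6508 0.2813 0.1   ]
0.15 [0.5518 0.2755 0.15  ] [0.6087 0.2914 0.15  ]
-85 [  8.   32.1  89.4  -0.   58.5 158. ]
-55 [  8.5  33.5  86.4  -0.   60.2 158.5]
-25 [  9.7  34.6  83.8  -0.   61.5 159.7]
5 [ 11.5  35.2  82.5  -0.   62.3 161.5]
35 [ 13.4  35.2  82.6  -0.   62.2 163.4]
65 [ 14.9  34.5  84.2  -0.   61.4 164.9]
95 [ 15.7  33.3  86.8  -0.   59.9 165.7]
125 [ 15.6  31.9  89.9  -0.   58.3 165.6]
155 [ 14.4  30.7  92.5  -0.   56.8 164.4]
185 [ 12.4  30.   93.9  -0.   56.1 162.4]
215 [ 10.3  30.1  93.8  -0.   56.1 160.3]
245 [  8.7  30.8  92.2  -0.   57.  158.7]
275 [  8.   32.1  89.4  -0.   58.5 158. ]
```

```bash
python3 - <<'E'
from h import *
p=np.array([.5705,.1400,.20])
arm.move_to(p,R(-150));arm.grip(.05)
print(arm.current_t(),arm.current_joint_positions());snap("wrist","w2")
p[2]=.079;arm.move_l(p,feed=.15);print(arm.current_t(),arm.current_ee_pos(),arm.current_force());snap("wrist","w3");snap("scene","s3")
E
```

```text
6.175 [  7.9635  24.3581  81.3131  -0.0001  74.3325 157.9664]
7.1833 [0.5711 0.1401 0.0798] [1.4854 0.4163 0.2773]
```

View pics/w2.png

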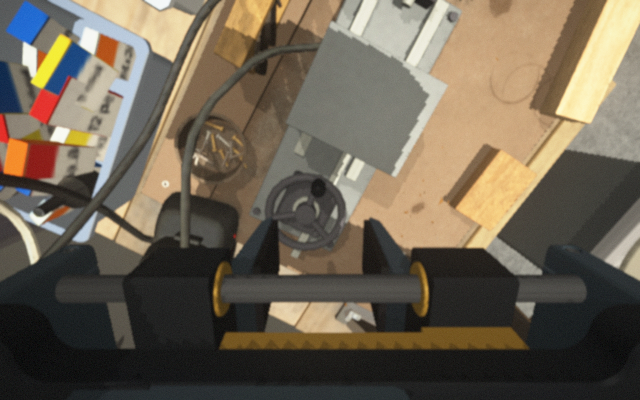

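View pics/w3.png

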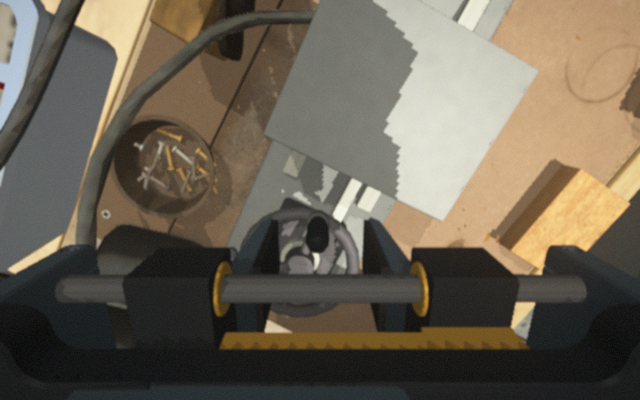

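View pics/s3.png

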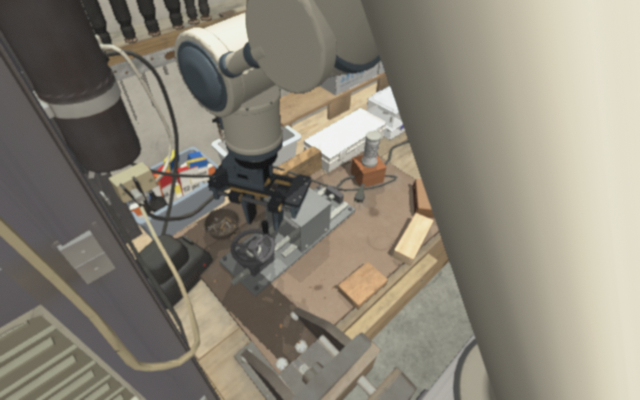

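```bash
python3 - <<'E'
from h import *
print(onz("wrist",(317,224),.1115,cal("w3")),onz("wrist",(318,184),.1115,cal("w2")))
import cv2
im=cv2.imread("pics/w3.png")[180:280,260:380];cv2.imwrite("pics/w3z.png",cv2.resize(im,None,fx=5,fy=5,interpolation=cv2.INTER_CUBIC))
E
```

```text
[0.5805 0.1293 0.1115] [0.5772 0.1345 0.1115]
```

View pics/w3z.png

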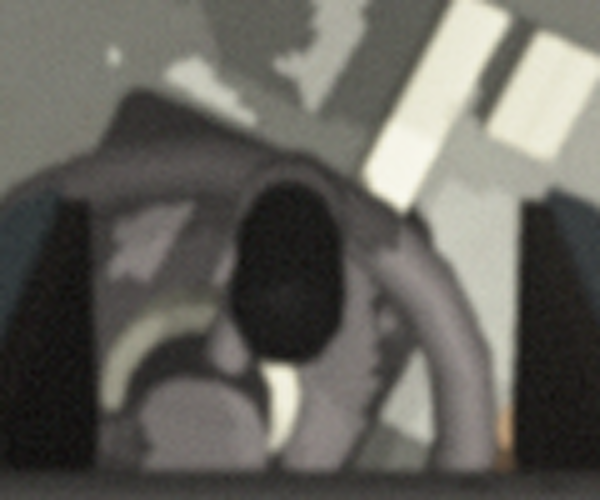

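```bash
python3 - <<'E'
from h import *
print(onz("wrist",(317.5,242),.1115,cal("w3")),onz("wrist",(318,226.5),.0735,cal("w3")))
E
```

```text
[0.5746 0.139  0.1115] [0.5719 0.1436 0.0735]
```

```bash
python3 - <<'E'
from h import *
arm.grip(0.0);print(arm.current_t(),arm.current_width(),arm.current_ee_pos(),arm.current_force())
W=np.array([.5655,.1805]);z=.079
p0=np.array(arm.current_ee_pos())[:2];t0=np.degrees(np.arctan2(*(p0-W)[::-1]));r0=np.linalg.norm(p0-W);print(t0,r0)
for k in range(1,8):
    t=np.radians(t0+12*k);u=np.array([np.cos(t),np.sin(t)]);r=r0+(.04-r0)*min(1,k/4)
    arm.move_l(np.r_[W+r*u,z],feed=.1)
    f=np.array(arm.current_force());v=np.array([-u[1],u[0]])
    print(k,round(arm.current_t(),2),np.array(arm.current_ee_pos()),"rad %.1f tan %.1f z %.1f"%(f[:2]@u,f[:2]@v,f[2]))
E
```

```text
8.1417 0.00036440414868944707 [0.5714 0.1401 0.08  ] [-1.4382 -0.0963 12.8894]
-81.69590255560824 0.040806724442760886
1 8.39 [0.5812 0.1425 0.08  ] rad 1.9 tan 1.1 z 13.3
2 8.64 [0.5889 0.1464 0.08  ] rad 2.6 tan 1.6 z 11.6
3 8.89 [0.5955 0.1518 0.0801] rad 4.9 tan 1.4 z 10.6
4 9.14 [0.6009 0.1585 0.0801] rad 5.1 tan 1.3 z 10.3
5 9.39 [0.6047 0.1661 0.0801] rad 4.6 tan 1.3 z 9.8
6 9.64 [0.6069 0.1743 0.0802] rad 3.8 tan 0.6 z 9.4
7 9.89 [0.6073 0.1828 0.0802] rad 4.1 tan 1.2 z 10.7
```

```bash
python3 - <<'E'
from h import *
snap("wrist","w4");snap("scene","s4");print(arm.current_width())
im=cv2.imread("pics/w4.png")[150:290,200:440];cv2.imwrite("pics/w4z.png",cv2.resize(im,None,fx=3.3,fy=3.3,interpolation=cv2.INTER_CUBIC))
im=cv2.imread("pics/s4.png")[130:310,180:400];cv2.imwrite("pics/s4z.png",cv2.resize(im,None,fx=3.3,fy=3.3,interpolation=cv2.INTER_CUBIC))
E
```

```text
0.0002696909754259826
```

View pics/w4z.png

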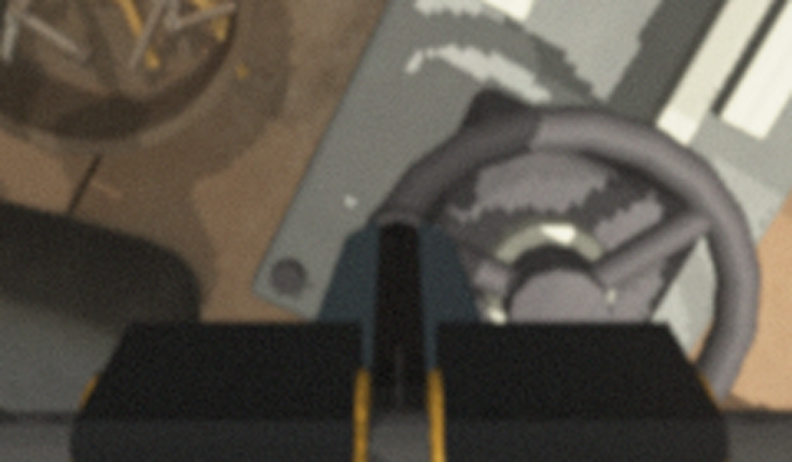

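View pics/s4z.png

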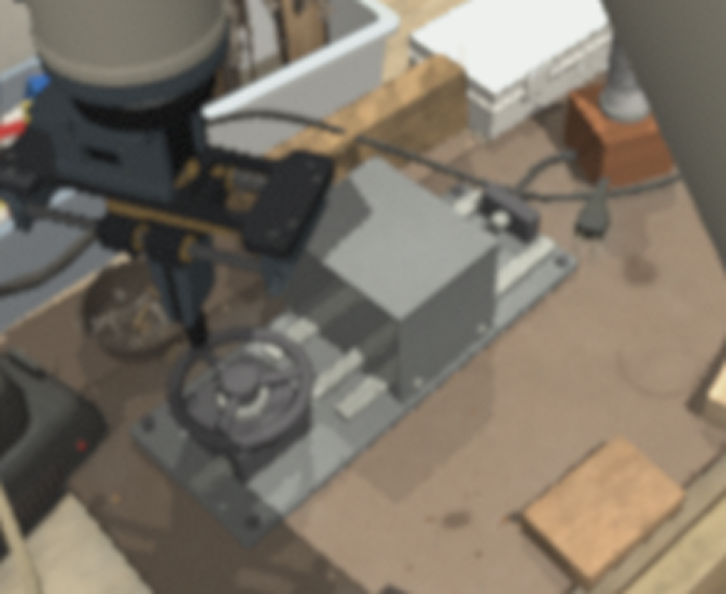

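```bash
python3 - <<'E'
from h import *
arm.grip(.05);print(arm.current_t(),arm.current_width(),arm.current_force(),arm.current_ee_pos())
snap("wrist","w5")
im=cv2.imread("pics/w5.png")[150:290,200:440];cv2.imwrite("pics/w5z.png",cv2.resize(im,None,fx=3.3,fy=3.3,interpolation=cv2.INTER_CUBIC))
E
```

```text
10.8667 0.050286671378759716 [-0.8109  0.2996 -0.0599] [0.6054 0.1821 0.079 ]
```

View pics/w5z.png

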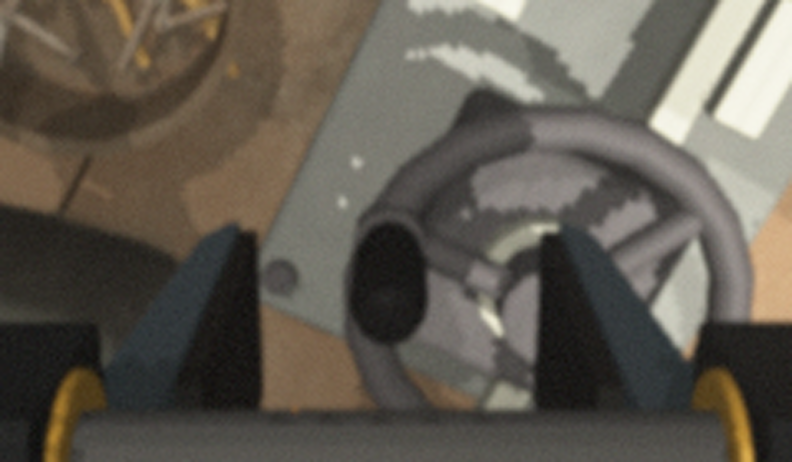

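```bash
python3 - <<'E'
from h import *
for w in (.018,.013,.008):
    arm.grip(w);print(arm.current_t(),arm.current_width(),arm.current_force(),arm.current_torque(),arm.current_ee_pos())
snap("wrist","w6")
im=cv2.imread("pics/w6.png")[150:290,200:440];cv2.imwrite("pics/w6z.png",cv2.resize(im,None,fx=3.3,fy=3.3,interpolation=cv2.INTER_CUBIC))
E
```

```text
11.575 0.018224591340701583 [ 0.8623 -0.7738 -0.1625] [ 0.0943 -0.0382  0.0007] [0.6055 0.1821 0.079 ]
11.8833 0.013018053484562048 [1.6419 0.8809 0.4541] [ 0.2757 -0.2981  0.0188] [0.6057 0.1822 0.0791]
12.1917 0.007859171334335315 [4.4024 1.2355 3.548 ] [ 0.3081 -0.7914 -0.0079] [0.6061 0.1822 0.0793]
```

View pics/w6z.png

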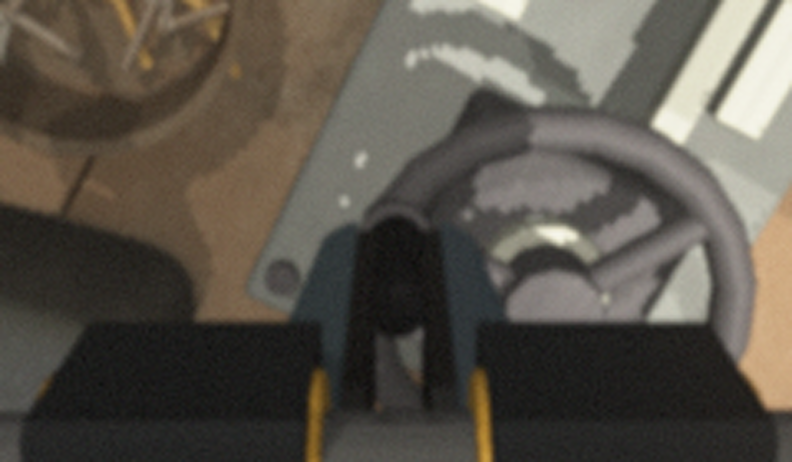

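```bash
python3 - <<'E'
from h import *
W=np.array([.5672,.1803]);z=.079
p0=np.array(arm.current_ee_pos())[:2];t0=np.degrees(np.arctan2(*(p0-W)[::-1]));r0=np.linalg.norm(p0-W);print(t0,r0)
hi=0
for k in range(1,40):
    t=np.radians(t0+12*k);u=np.array([np.cos(t),np.sin(t)]);r=r0+(.04-r0)*min(1,k/4)
    arm.move_l(np.r_[W+r*u,z],feed=.12)
    f=np.array(arm.current_force());v=np.array([-u[1],u[0]])
    print(k,"ang %.0f"%np.degrees(t),round(arm.current_t(),2),"rad %.1f tan %.1f z %.1f"%(f[:2]@u,f[:2]@v,f[2]))
    if abs(f[:2]@v)>5.5 or abs(f[:2]@u)>12 or np.degrees(t)>215: break
snap("wrist","w7")
E
```

```text
2.8012632466346785 0.038857466149548006
1 ang 15 12.49 rad 0.1 tan 1.0 z 5.6
2 ang 27 12.74 rad 3.6 tan 1.6 z 5.6
3 ang 39 12.99 rad 2.7 tan 1.3 z 5.3
4 ang 51 13.24 rad 3.1 tan 0.8 z 5.3
5 ang 63 13.49 rad 4.0 tan 0.9 z 5.7
6 ang 75 13.74 rad 3.1 tan -0.3 z 6.0
7 ang 87 13.99 rad 3.2 tan 0.9 z 6.4
8 ang 99 14.24 rad 2.0 tan 0.9 z 8.0
9 ang 111 14.49 rad 1.7 tan 1.5 z 7.3
10 ang 123 14.74 rad 0.6 tan 0.6 z 7.0
11 ang 135 14.99 rad -1.0 tan 0.4 z 7.8
12 ang 147 15.24 rad 0.1 tan 0.8 z 7.7
13 ang 159 15.49 rad -0.4 tan 0.6 z 6.7
14 ang 171 15.74 rad -0.4 tan -0.1 z 6.7
15 ang 183 15.99 rad 0.4 tan 1.3 z 7.6
16 ang 195 16.24 rad -0.6 tan 0.8 z 7.7
17 ang 207 16.49 rad 0.8 tan 1.6 z 8.4
18 ang 219 16.74 rad 0.4 tan 0.5 z 7.4
```

View pics/w7.png

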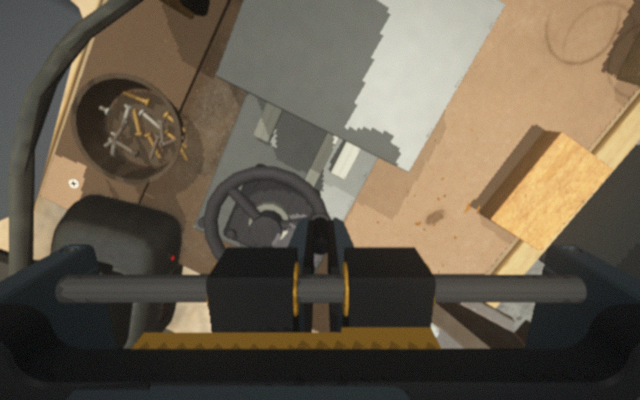

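```bash
python3 - <<'E'
from h import *
W=np.array([.5672,.1803]);z=.079
p0=np.array(arm.current_ee_pos())[:2];t0=np.degrees(np.arctan2(*(p0-W)[::-1]));print(t0)
for k in range(1,24):
    t=np.radians(t0+8*k);u=np.array([np.cos(t),np.sin(t)])
    arm.move_l(np.r_[W+.04*u,z],feed=.08)
    f=np.array(arm.current_force());v=np.array([-u[1],u[0]])
    print(k,"ang %.0f"%np.degrees(t),round(arm.current_t(),2),"rad %.1f tan %.1f z %.1f"%(f[:2]@u,f[:2]@v,f[2]),np.array(arm.current_ee_pos())[:2])
    if abs(f[:2]@v)>5.5 or abs(f[:2]@u)>12 or np.degrees(t)>292: break
snap("wrist","w8")
E
```

```text
-141.29728347956797
1 ang -133 17.04 rad 0.3 tan -1.2 z 7.2 [0.5391 0.1512]
2 ang -125 17.29 rad 2.8 tan -5.1 z 11.6 [0.5424 0.1476]
3 ang -117 17.54 rad 8.2 tan -11.3 z 17.8 [0.5455 0.1444]
```

View pics/w8.png

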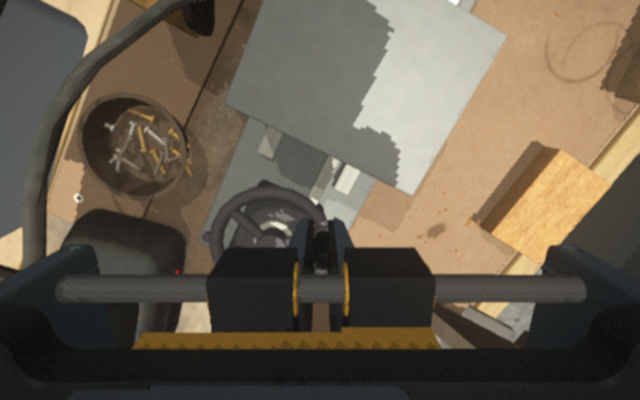

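```bash
python3 - <<'E'
from h import *
arm.sleep(.25);arm.grip(.05)
p=np.array(arm.current_ee_pos());p[2]=.25;arm.move_l(p,feed=.3)
print(arm.current_t(),arm.current_ee_pos(),arm.current_force());snap("wrist","w9");snap("scene","s9");snap("side","d9")
th=np.radians(4.);x=np.array([np.cos(th),np.sin(th),0]);y=np.array([-np.sin(th),np.cos(th),0]);n=-.5*x+np.cos(np.pi/6)*np.array([0,0,1])
N=np.array([.565,-.03,.095])
for nm,yy in (("y",y),("-y",-y),("c",np.cross(n,y)),("-c",-np.cross(n,y))):
    Rt=np.c_[np.cross(yy,-n),yy,-n]
    for h in (.12,.071+.021-.0188+.0): 
        q=arm.solve_ik(N+n*(h),Rt);print(nm,h,None if q is None else np.round(q,1))
for a in (94,-86,4,-176,40,-40,-140): 
    for zz in (.083,.2): 
        q=arm.solve_ik((.583,-.211,zz),R(a));print(a,None if q is None else np.round(q,1))
E
```

```text
19.3417 [0.5485 0.1447 0.2499] [-0.4941  0.8042 -0.7052]
y 0.12 [ -19.4    6.5  119.    24.3   28.8 -132.2]
y 0.0732 [ -17.8   13.   119.9   30.3   21.6 -137.6]
-y 0.12 [-19.4   6.5 119.   24.3  28.8  47.8]
-y 0.0732 [-17.8  13.  119.9  30.3  21.6  42.4]
c 0.12 [-19.4   6.5 119.   24.3  28.8 137.8]
c 0.0732 [-17.8  13.  119.9  30.3  21.6 132.4]
-c 0.12 [-19.4   6.5 119.   24.3  28.8 -42.2]
-c 0.0732 [-17.8  13.  119.9  30.3  21.6 -47.6]
94 [ -25.4   34.    84.1   -0.    61.8 -119.4]
94 [ -25.4   27.    76.6   -0.    76.4 -119.4]
-86 [-25.4  34.   84.1  -0.   61.8  60.6]
-86 [-25.4  27.   76.6  -0.   76.4  60.6]
4 [-25.4  34.   84.1  -0.   61.8 -29.4]
4 [-25.4  27.   76.6  -0.   76.4 -29.4]
-176 [-25.4  34.   84.1  -0.   61.8 150.6]
-176 [-25.4  27.   76.6  -0.   76.4 150.6]
40 [-25.4  34.   84.1  -0.   61.8 -65.4]
40 [-25.4  27.   76.6  -0.   76.4 -65.4]
-40 [-25.4  34.   84.1  -0.   61.8  14.6]
-40 [-25.4  27.   76.6  -0.   76.4  14.6]
-140 [-25.4  34.   84.1  -0.   61.8 114.6]
-140 [-25.4  27.   76.6  -0.   76.4 114.6]
```

View pics/w9.png

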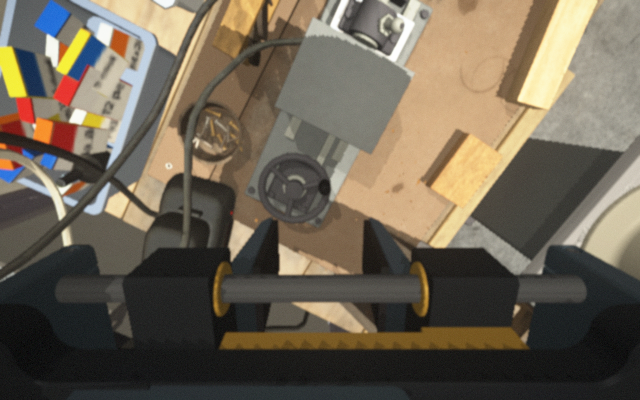

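View pics/s9.png

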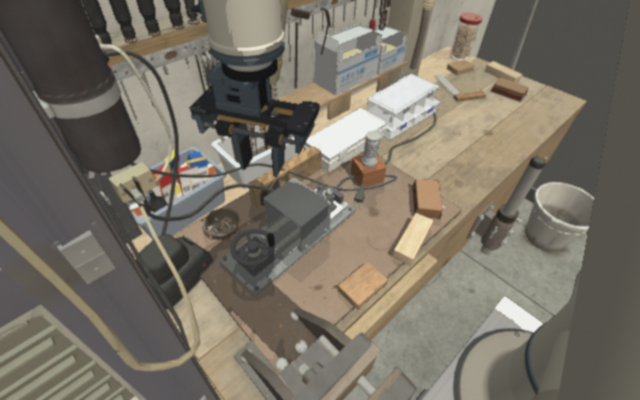

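View pics/d9.png

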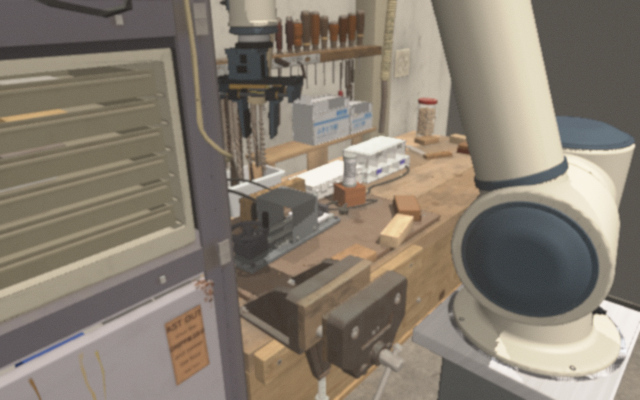

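```bash
python3 - <<'E'
from h import *
arm.move_to((.50,-.11,.28),R(-86));print(arm.current_t(),arm.current_force());snap("wrist","w10")
im=cv2.imread("pics/w10.png");cv2.imwrite("pics/w10x.png",im)
E
```

```text
20.975 [ 0.6029  0.2285 -0.2699]
```

View pics/w10.png

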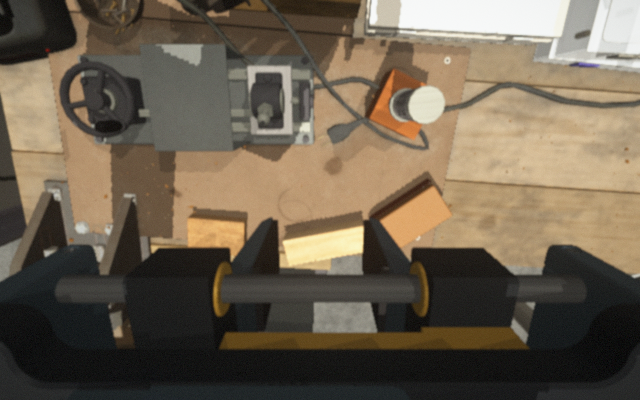

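```bash
python3 - <<'E'
import cv2
im=cv2.imread("pics/w10.png")
cv2.imwrite("pics/w10a.png",cv2.resize(im[45:165,225:335],None,fx=5,fy=5,interpolation=cv2.INTER_CUBIC))
cv2.imwrite("pics/w10b.png",cv2.resize(im[55:155,360:460],None,fx=5,fy=5,interpolation=cv2.INTER_CUBIC))
E
```

```text
(no output)
```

View pics/w10a.png

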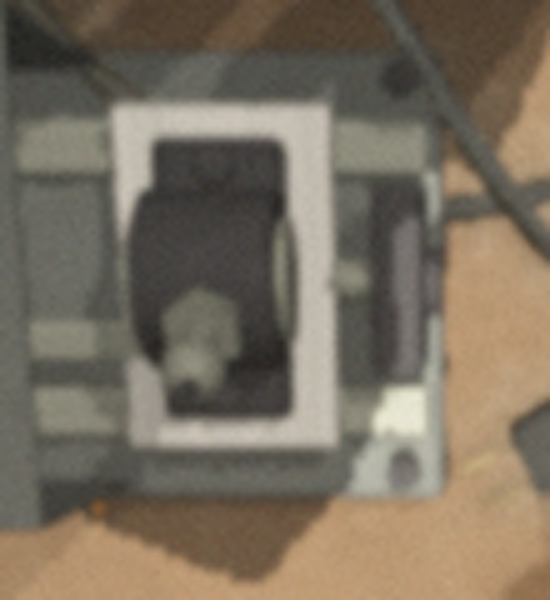

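View pics/w10b.png

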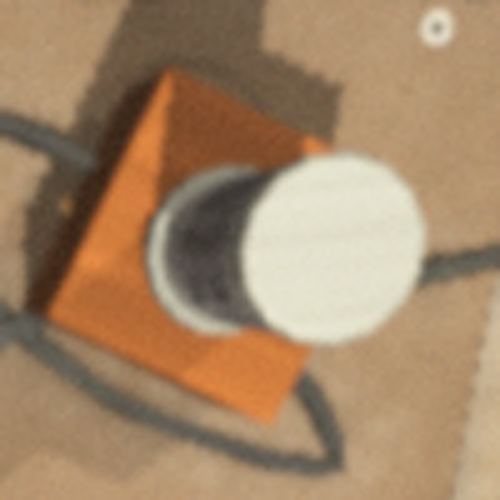

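```bash
python3 - <<'E'
from h import *
c=cal("w10")
g=lambda x,y:(360+x/5,55+y/5);f=lambda x,y:(225+x/5,45+y/5)
print("cap",onz("wrist",g(334,248),.146,c),"collar",onz("wrist",g(231,250),.064,c))
print("capdia",np.linalg.norm(onz("wrist",g(243,248),.146,c)-onz("wrist",g(426,248),.146,c)))
print("ball",onz("wrist",f(192,368),.088,c))
print("plate edge",onz("wrist",f(330,102),.04,c),onz("wrist",f(338,445),.04,c))
arm.move_to((.47,-.07,.17),R(-86));print(arm.current_t());snap("wrist","w11")
im=cv2.imread("pics/w11.png")
E
```

```text
cap [ 0.5891 -0.2131  0.146 ] collar [ 0.589  -0.2137  0.064 ]
capdia 0.037744745232026394
ball [ 0.5606 -0.0351  0.088 ]
plate edge [ 0.6285 -0.0617  0.04  ] [ 0.5401 -0.0677  0.04  ]
21.575
```

View pics/w11.png

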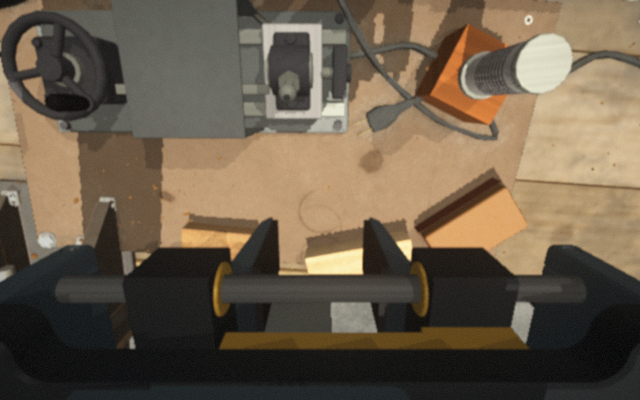

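```bash
python3 - <<'E'
import cv2
im=cv2.imread("pics/w11.png")
cv2.imwrite("pics/w11a.png",cv2.resize(im[15:135,255:355],None,fx=5,fy=5,interpolation=cv2.INTER_CUBIC))
cv2.imwrite("pics/w11b.png",cv2.resize(im[20:140,415:580],None,fx=4,fy=4,interpolation=cv2.INTER_CUBIC))
E
```

```text
(no output)
```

View pics/w11a.png

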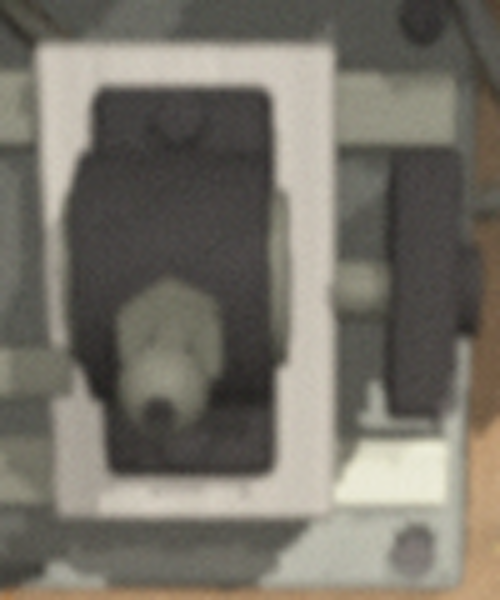

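View pics/w11b.png

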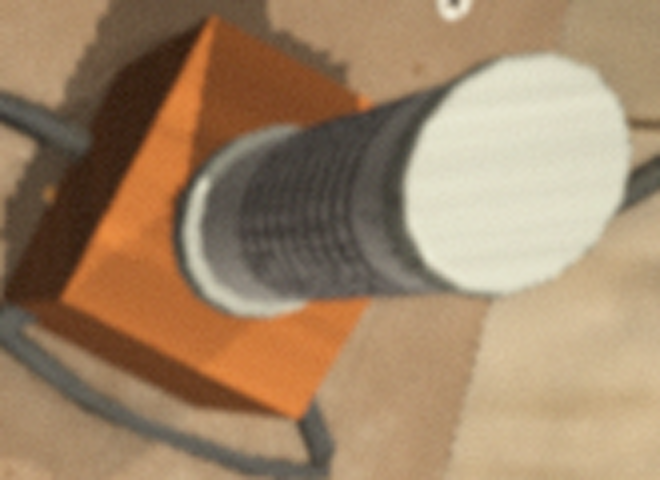

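```bash
python3 - <<'E'
from h import *
c=cal("w10");d=cal("w11")
print("tip",onz("wrist",(287,97.4),.095,d),"ball11",onz("wrist",(288,93),.088,d))
print("tri ball",tri(ray("wrist",(225+192/5,45+368/5),c),ray("wrist",(288,93),d)))
print("tri cap",tri(ray("wrist",(360+334/5,55+248/5),c),ray("wrist",(544.25,63.75),d),ray("scene",(373.3,134.8))),onz("wrist",(544.25,63.75),.146,d))
f=lambda x,y:(255+x/5,15+y/5)
print("bolt",onz("wrist",f(337,290),.05,d),"plate corners",onz("wrist",f(332,42),.04,d),onz("wrist",f(332,515),.04,d))
im=cv2.imread("pics/s9.png");cv2.imwrite("pics/s9z.png",cv2.resize(im[165:240,300:410],None,fx=7,fy=7,interpolation=cv2.INTER_CUBIC))
E
```

```text
tip [ 0.5563 -0.0354  0.095 ] ball11 [ 0.5601 -0.0354  0.088 ]
tri ball (array([ 0.5603, -0.0351,  0.0866]), [np.float64(0.0002807387186999367), np.float64(0.0002807387187000059)])
tri cap (array([ 0.5889, -0.2146,  0.1432]), [np.float64(0.0006225685494055029), np.float64(0.0007252325898320376), np.float64(0.0013289323980810622)]) [ 0.5889 -0.2122  0.146 ]
bolt [ 0.5819 -0.064   0.05  ] plate corners [ 0.6269 -0.0599  0.04  ] [ 0.5395 -0.0661  0.04  ]
```

View pics/s9z.png

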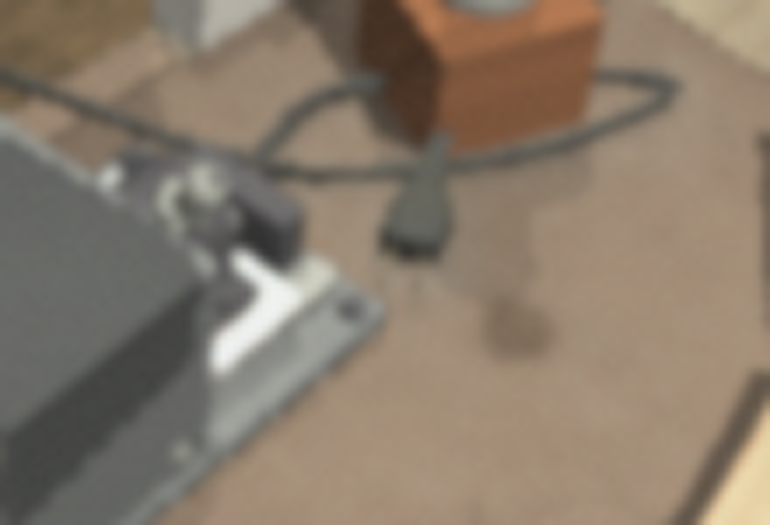

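```bash
python3 - <<'E'
from h import *
print(tri(ray("wrist",(225+192/5,45+368/5),cal("w10")),ray("wrist",(288,93),cal("w11")),ray("scene",(329.3,190.7))))
G=np.array([.5889,-.2135])
arm.grip(.085)
arm.move_to(np.r_[G,.18],R(-86));print(arm.current_t(),arm.current_ee_pos());snap("wrist","w12")
E
```

```text
(array([ 0.5598, -0.0358,  0.0888]), [np.float64(0.0009738950555707016), np.float64(0.0003862956991208871), np.float64(0.0013479113370071644)])
23.1 [ 0.5884 -0.2131  0.1796]
```

View pics/w12.png

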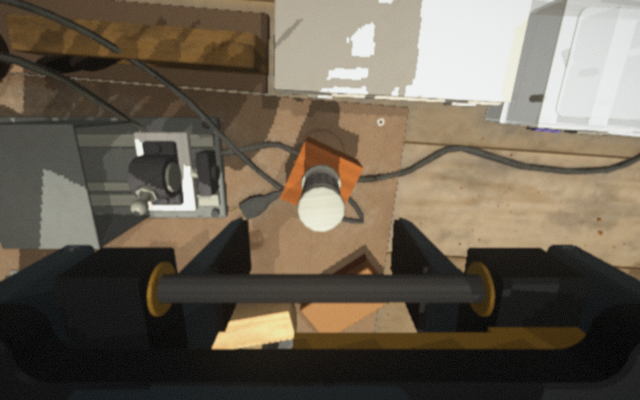

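```bash
python3 - <<'E'
from h import *
print(onz("wrist",(321.5,208.5),.146,cal("w12")))
G=np.array([.5889,-.2135])
f0=np.array(arm.current_force())
arm.move_l(np.r_[G,.082],feed=.15);print(arm.current_t(),arm.current_ee_pos(),np.array(arm.current_force())-f0);snap("wrist","w13")
arm.grip(0);print(arm.current_t(),arm.current_width(),np.array(arm.current_force())-f0)
E
```

```text
[ 0.5908 -0.2134  0.146 ]
23.95 [ 0.5894 -0.2135  0.0829] [-0.9659  1.2254 -0.2389]
24.7917 0.037959097378123155 [-0.975   1.3067  0.7567]
```

View pics/w13.png

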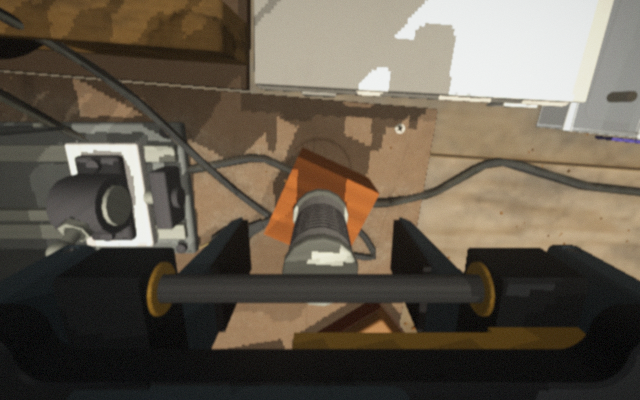

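```bash
python3 - <<'E'
from h import *
arm.move_l((.5889,-.2135,.19),feed=.15);print(arm.current_t(),arm.current_ee_pos(),arm.current_width(),arm.current_force(),arm.current_torque())
snap("wrist","w14");snap("scene","s14")
E
```

```text
25.6583 [ 0.5883 -0.2132  0.189 ] 0.03799357457082573 [-0.1683  0.6941 -3.6392] [-0.0418  0.027   0.0612]
```

View pics/w14.png

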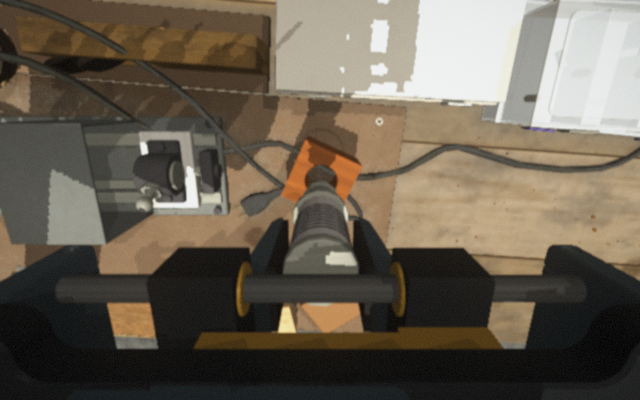

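View pics/s14.png

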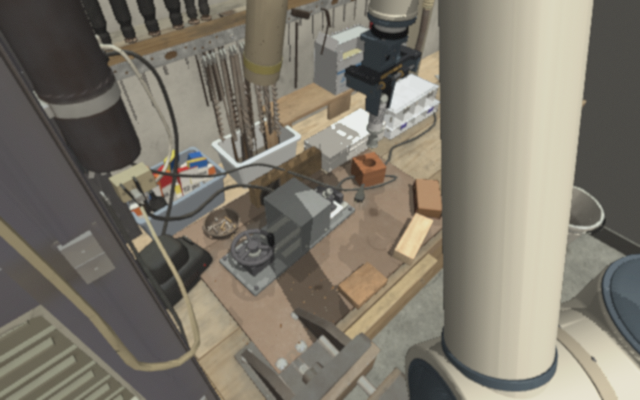

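```bash
cat >> h.py <<'E'
th=np.radians(4.);X=np.array([np.cos(th),np.sin(th),0]);Y=np.array([-np.sin(th),np.cos(th),0]);n=-.5*X+np.cos(np.pi/6)*np.array([0,0,1])
RT=np.c_[np.cross(-Y,-n),-Y,-n]
TIP=np.array([.5561,-.0356,.0948])
E
python3 - <<'E'
from h import *
p=TIP+n*(.0732+.035)
arm.move_to(p,RT);print(arm.current_t(),p,arm.current_ee_pos(),arm.current_joint_positions(),arm.current_width(),arm.current_force())
print(np.degrees(np.arccos(np.clip(-n@np.array(arm.current_tool_rot())[:,2],-1,1))))
snap("wrist","w15");snap("scene","s15");snap("side","d15")
for f,a in (("w15",(120,260,200,440)),("s15",(130,260,260,460))):
    im=cv2.imread(f"pics/{f}.png")[a[0]:a[1],a[2]:a[3]];cv2.imwrite(f"pics/{f}z.png",cv2.resize(im,None,fx=3.3,fy=3.3,interpolation=cv2.INTER_CUBIC))
E
```

```text
26.65 [ 0.5021 -0.0394  0.1885] [ 0.5026 -0.0395  0.1887] [-20.5064   7.4792 120.1252  26.9332  27.2521  44.1346] 0.03787293447084343 [ 0.1521 -0.6944 -3.239 ]
0.015436560387939485
```

View pics/w15.png

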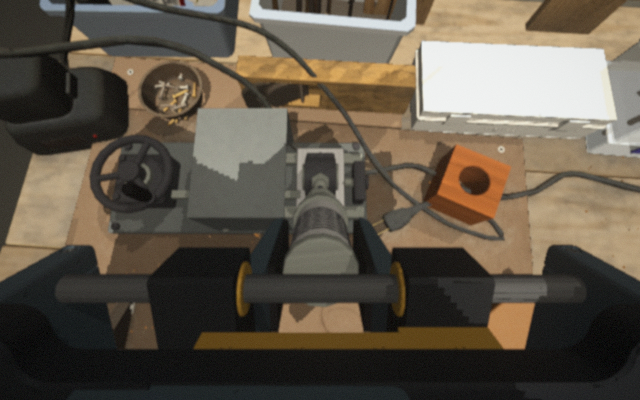

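View pics/s15z.png

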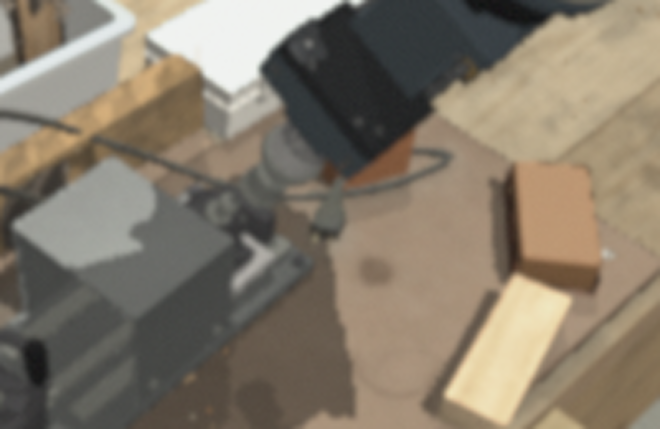

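View pics/d15.png

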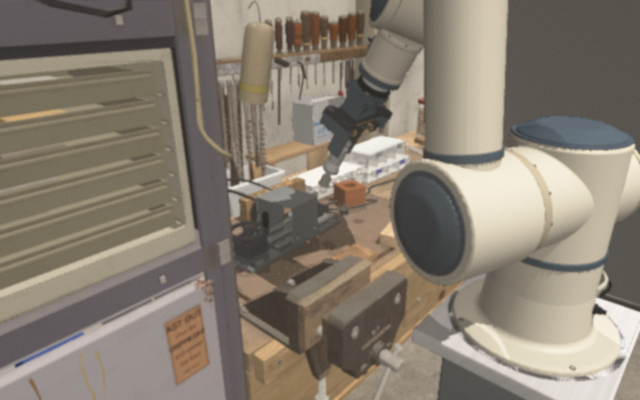

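Next I'll zoom the wrist view to check how the coupler lines up with the nipple.

```bash
python3 - <<'E'
from h import *
im=cv2.imread("pics/w15.png")[140:260,260:380];cv2.imwrite("pics/w15z.png",cv2.resize(im,None,fx=5,fy=5,interpolation=cv2.INTER_CUBIC))
im=cv2.imread("pics/w14.png")[140:260,260:380];cv2.imwrite("pics/w14z.png",cv2.resize(im,None,fx=5,fy=5,interpolation=cv2.INTER_CUBIC))
# expected pixels
c=cal("w15");p=np.array(arm.current_ee_pos());R_=np.array(arm.current_tool_rot());z=R_[:,2]
for s in (-.0638,-.0188,.0182,.0262,.0522,.0732): print(s,proj("wrist",p+z*s,c), )
print("tip",proj("wrist",TIP,c),"ball",proj("wrist",TIP-.008*n,c),"hex",proj("wrist",TIP-.0245*n,c))
E
```

```text
-0.0638 [322.1923 273.4439]
-0.0188 [321.7601 236.6237]
0.0182 [321.5252 216.6144]
0.0262 [321.4836 213.0673]
0.0522 [321.3649 202.9602]
0.0732 [321.2843 196.0893]
tip [320.4615 187.7072] ball [320.4539 185.7819] hex [320.4394 182.0841]
```

View pics/w15z.png

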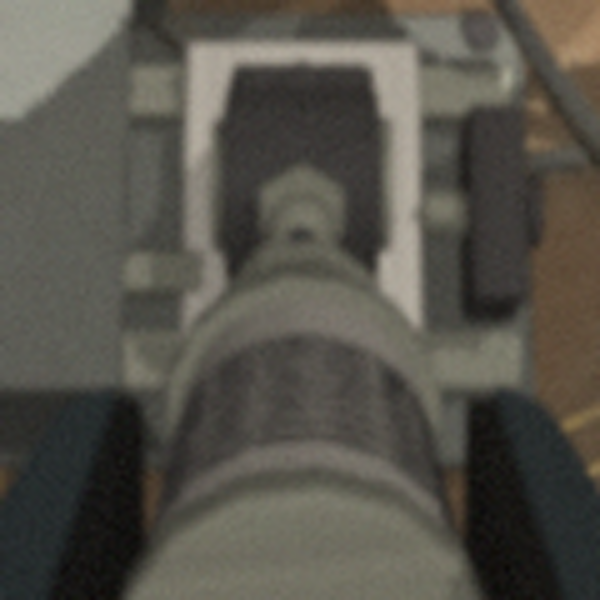

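View pics/w14z.png

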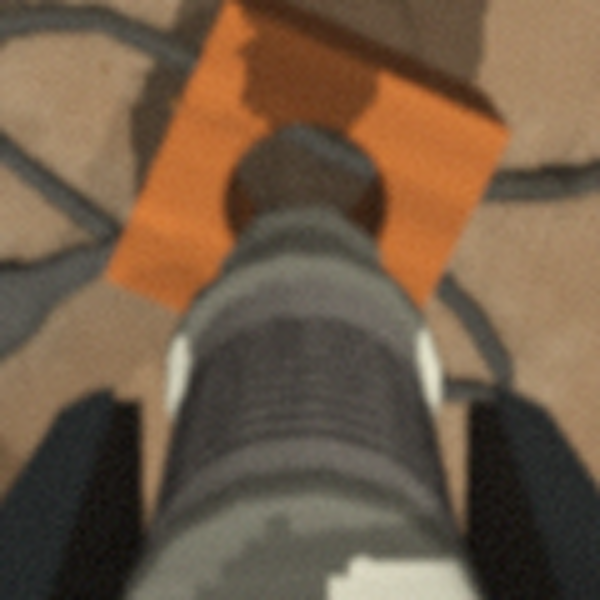

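```bash
python3 - <<'E'
from h import *
for f,P,Rm in (("w14",np.array([.5883,-.2132,.189]),R(-86)),("w15",np.array([.5026,-.0395,.1887]),RT)):
    c=cal(f)
    for s,r in ((.0732,.015),(.0262,.021),(-.0638,-.0)):
        print(f,s,proj("wrist",P+Rm[:,2]*s+Rm[:,0]*r,c),[proj("wrist",P+Rm[:,2]*s+Rm[:,0]*r+k*Rm[:,1]*.021,c) for k in (-1,1)])
a=cv2.imread("pics/w14z.png");b=cv2.imread("pics/w15z.png")
cv2.imwrite("pics/cmp.png",cv2.resize(np.hstack([a[150:,100:500],b[150:,100:500]]),None,fx=1,fy=1))
E
```

```text
w14 0.0732 [320.8278 181.2878] [array([297.607 , 181.2977]), array([344.0497, 181.2778])]
w14 0.0262 [320.8956 188.168 ] [array([293.0306, 188.1798]), array([348.7621, 188.1563])]
w14 -0.0638 [321.1357 275.7784] [array([278.6832, 275.7928]), array([363.5917, 275.7641])]
w15 0.0732 [320.6805 180.8829] [array([297.4378, 180.8815]), array([343.9202, 180.8843])]
w15 0.0262 [320.7888 187.5838] [array([292.8906, 187.5826]), array([348.6825, 187.5849])]
w15 -0.0638 [321.1286 274.7967] [array([278.5777, 274.8056]), array([363.669 , 274.7877])]
```

View pics/cmp.png

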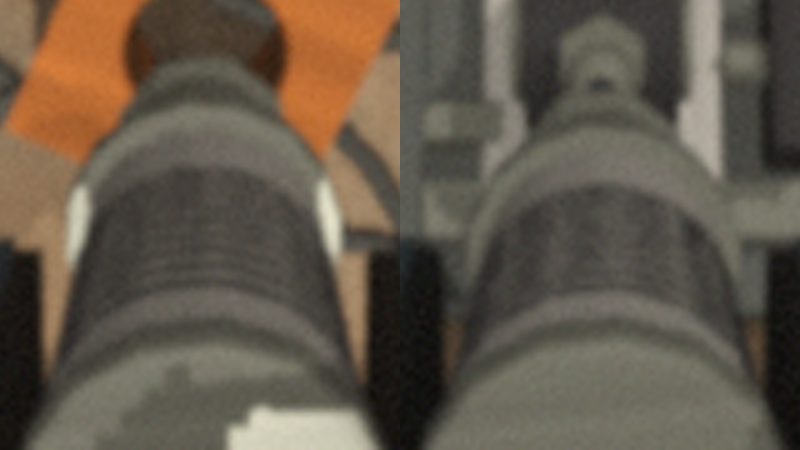

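```bash
cat >> h.py <<'E'
def tool(delta): # extra tilt about the jaw axis, degrees
    a=np.radians(30+delta);m=-np.sin(a)*X+np.cos(a)*np.array([0,0,1]);return np.c_[np.cross(-Y,-m),-Y,-m]
def tcp(d,delta): # grasp point on nipple axis so that relaxed seat would be d short of home
    Rm=tool(delta);return TIP+n*(.071+d)+Rm[:,2]*.0188,Rm
E
python3 - <<'E'
from h import *
p,Rm=tcp(.021+.03,4.3);print(arm.solve_ik(p,Rm))
arm.move_l(p,Rm,feed=.05);print(arm.current_t(),arm.current_ee_pos(),arm.current_force(),arm.current_width())
snap("wrist","w16")
im=cv2.imread("pics/w16.png")[140:260,260:380];cv2.imwrite("pics/w16z.png",cv2.resize(im,None,fx=5,fy=5,interpolation=cv2.INTER_CUBIC))
c=cal("w16")
q=TIP+n*.030;print("want mouth centre",proj("wrist",q,c),"edge",proj("wrist",q+RT[:,0]*.015,c),"edge if no slip",proj("wrist",p+Rm[:,2]*.0732+Rm[:,0]*.015,c),"tip",proj("wrist",TIP,c))
E
```

```text
[-22.1959   8.1651 124.1777  42.6551  21.5389  27.2863]
27.225 [ 0.5061 -0.0395  0.1847] [-0.1454 -0.6096 -2.6962] 0.03794671724005775
want mouth centre [320.3424 204.0796] edge [320.3278 188.0657] edge if no slip [320.3215 180.8701] tip [320.3313 197.2155]
```

View pics/w16z.png

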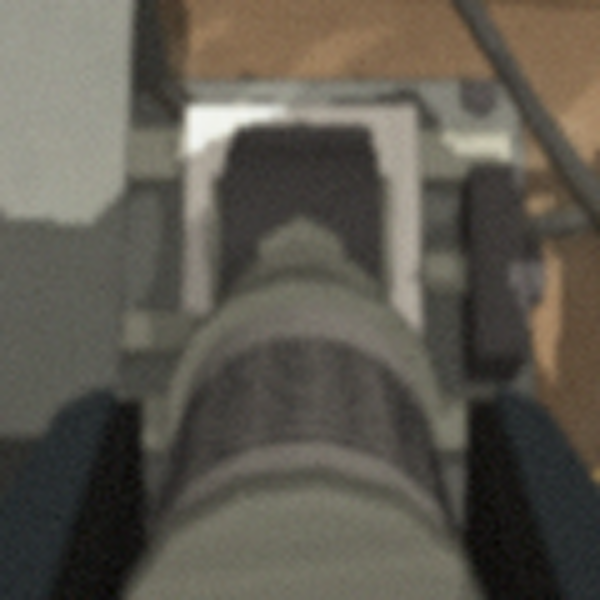

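```bash
python3 - <<'E'
from h import *
arm.sleep(.2);F=[]
for i in range(8): F.append(arm.current_force()); arm.sleep(.02)
f0=np.mean(F,0);print(f0,np.std(F,0));np.save("f0.npy",f0)
for d in (.03,.022,.018,.015,.013):
    p,Rm=tcp(d,4.3);arm.move_l(p,Rm,feed=.05);f=np.array(arm.current_force())-f0
    print(d,round(arm.current_t(),2),"ax %.1f x %.1f y %.1f"%(f@n,f@RT[:,0],f@Y),np.array(arm.current_ee_pos())-p,arm.current_width())
    if np.linalg.norm(f)>7: break
snap("wrist","w17")
im=cv2.imread("pics/w17.png")[140:260,260:380];cv2.imwrite("pics/w17z.png",cv2.resize(im,None,fx=5,fy=5,interpolation=cv2.INTER_CUBIC))
c=cal("w17");q=TIP+n*(d);print("edge want",proj("wrist",q+RT[:,0]*.015,c))
E
```

```text
[ 0.2286 -0.0734 -3.565 ] [0.5302 0.4158 0.386 ]
0.03 28.18 ax -0.8 x -0.9 y -0.2 [-0.0001  0.0001 -0.    ] 0.0377918979509595
0.022 28.48 ax 0.4 x -0.3 y 0.9 [-0.0001  0.0001  0.0001] 0.03774977905395118
0.018 28.73 ax 0.7 x -0.2 y -0.0 [-0.0001  0.      0.0002] 0.037717931104571674
0.015 28.98 ax -0.0 x 0.6 y 0.1 [-0.  0.  0.] 0.037927576798897494
0.013 29.23 ax 4.9 x -0.6 y 0.2 [ 0.     -0.      0.0001] 0.03792534009462817
edge want [320.7446 192.4545]
```

View pics/w17z.png

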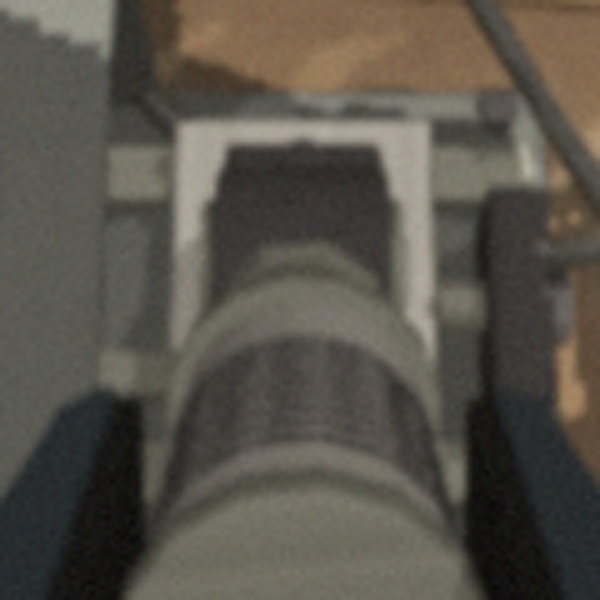

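```bash
python3 - <<'E'
from h import *
f0=np.load("f0.npy")
for d in (.011,.009,.007,.005,.003,.001,-.001,-.003,-.005,-.007):
    p,Rm=tcp(d,4.3);arm.move_l(p,Rm,feed=.03);f=np.array(arm.current_force())-f0
    print(d,round(arm.current_t(),2),"ax %.1f x %.1f y %.1f"%(f@n,f@RT[:,0],f@Y),arm.current_width())
    if np.linalg.norm(f)>14: break
snap("wrist","w18")
im=cv2.imread("pics/w18.png")[140:260,260:380];cv2.imwrite("pics/w18z.png",cv2.resize(im,None,fx=5,fy=5,interpolation=cv2.INTER_CUBIC))
E
```

```text
0.011 29.53 ax 7.1 x -0.3 y 0.6 0.03792967240589978
0.009 29.78 ax 7.9 x 0.1 y -0.4 0.0375008404555454
0.007 30.03 ax 8.4 x -0.4 y 0.3 0.0374343002309505
0.005 30.28 ax 9.9 x -0.3 y -0.3 0.03800385978520771
0.003 30.53 ax -2.0 x 0.6 y 0.7 0.0377466587725792
0.001 30.78 ax 5.5 x -0.4 y 0.6 0.03798012745275
-0.001 31.03 ax 5.7 x 0.2 y 0.5 0.037930413757528994
-0.003 31.28 ax 8.2 x -0.6 y 0.8 0.03791535413026073
-0.005 31.53 ax 8.6 x -0.3 y -0.0 0.03802467850327339
-0.007 31.78 ax 9.6 x -0.9 y -1.0 0.03778613085062232
```

View pics/w18z.png

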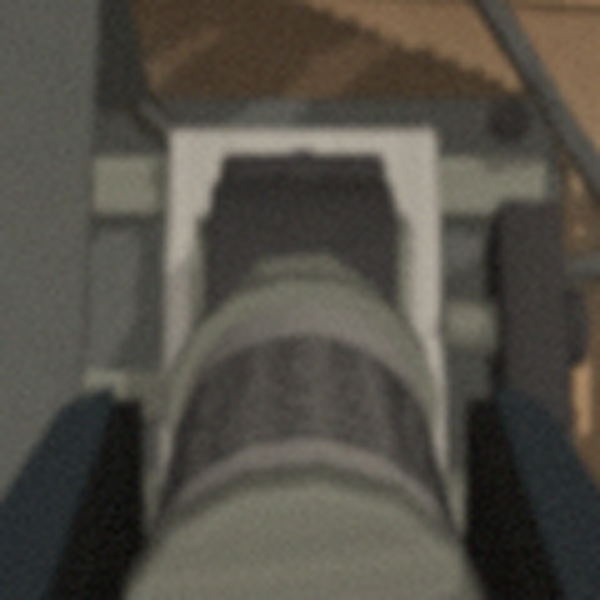

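```bash
python3 - <<'E'
from h import *
f0=np.load("f0.npy")
for d in (-.009,-.0105):
    p,Rm=tcp(d,4.3);arm.move_l(p,Rm,feed=.03)
    F=[]
    for i in range(12): F.append(np.array(arm.current_force())-f0);arm.sleep(.03)
    f=np.mean(F,0);print(d,round(arm.current_t(),2),"ax %.2f x %.2f y %.2f"%(f@n,f@RT[:,0],f@Y),arm.current_width(),np.array(arm.current_ee_pos())-p)
snap("wrist","w19");snap("scene","s19")
im=cv2.imread("pics/w19.png")[140:260,260:380];cv2.imwrite("pics/w19z.png",cv2.resize(im,None,fx=5,fy=5,interpolation=cv2.INTER_CUBIC))
im=cv2.imread("pics/s19.png")[130:260,260:460];cv2.imwrite("pics/s19z.png",cv2.resize(im,None,fx=3.5,fy=3.5,interpolation=cv2.INTER_CUBIC))
c=cal("w19")
for s in (-.037,-.045): print(s,proj("wrist",TIP+n*(.071+d)+n*-s+RT[:,0]*.0195,c))
print("collar",proj("wrist",TIP+n*(.071+d-.045)+RT[:,0]*.021,c))
E
```

```text
-0.009 32.48 ax 10.56 x 0.21 y 0.31 0.03797233135833443 [-0.     -0.      0.0001]
-0.0105 33.13 ax 11.47 x 0.13 y 0.37 0.03757335180423852 [-0.     -0.      0.0001]
-0.037 [321.1752 225.3931]
-0.045 [321.2286 230.3879]
collar [320.8319 191.3281]
```

View pics/w19z.png

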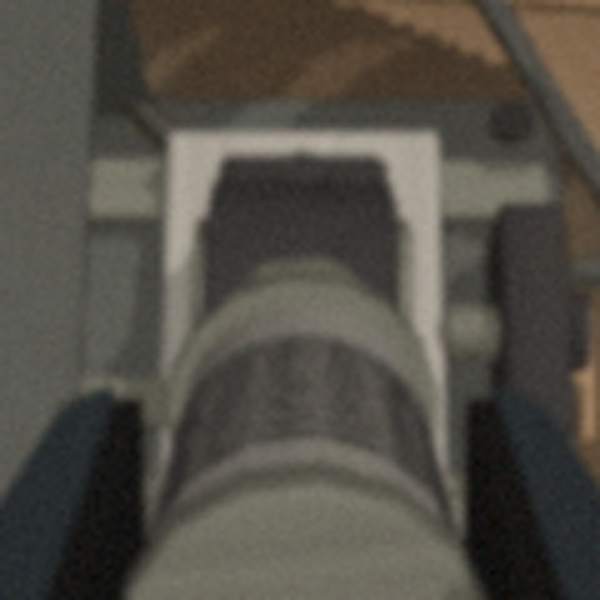

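View pics/s19z.png

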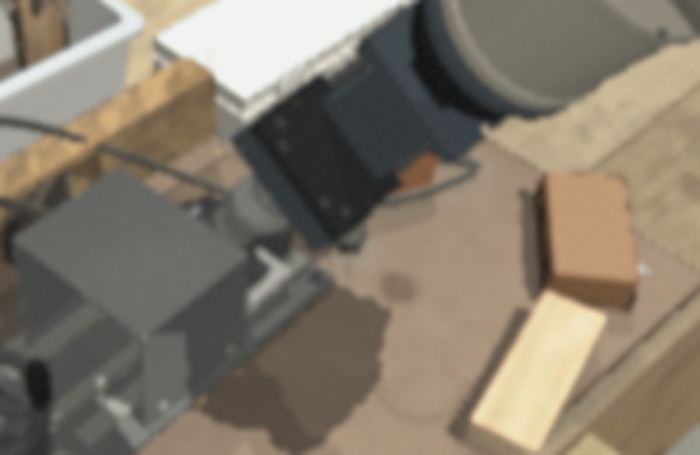

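```bash
python3 - <<'E'
from h import *
arm.sign_off();print(arm.current_t(),arm.current_force(),arm.current_width())
E
```

```text
the job is handed in; nothing more can be done
the job is handed in; nothing more can be done
```

I handed the job in at about 33 s of the 64 s allowed. As far as my checks show, every step was done. No verdict is reported, so that rests on forces and pictures.

- **Carriage:** I turned the crank about 320° counterclockwise, until its resistance rose sharply to 11 N. The wrist pictures show the carriage against the stop bolt, before gripping the gun and in the last view.
- **Gun:** I lifted it straight out of the stand. In the first tilted pose it had swung about 4° in the fingers, so I leaned the tool 4.3° further, and the picture then showed the coupler lined up with the nipple.
- **Snap-on:** Resistance began about 13 mm before home, rose to 9.9 N, then fell away sharply as the coupler snapped on. Pushing on from there, the force followed the spring.
- **Final hold:** The push along the gun was 11.5 N with almost no side force, which means the spring was in about 12–13 of its 16 mm. The gun was still gripped (finger reading about 38 mm on the 36 mm barrel), and its tilt error looked under about 1–2° in the last picture.

**Checks that disagreed:**
- The finger-opening reading went to zero while the fingers held the 15 mm crank grip. Pictures showed the grip was held and the wheel was turning, so I put it down to flexing fingers and re-gripped more lightly.
- The spring began to press about 2 mm earlier than my measured nipple tip predicted. I therefore set the final push by force rather than position.

I saw nothing else on the bench move.

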